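Switch off the nut sorter and release its lid latch

ROBOT

A 7-joint arm with a two-finger parallel gripper is mounted at the origin on the work surface. World frame = base frame: x ahead of the robot, y to its left, z up, the work surface at z = 0. Lengths are in mm, angles in rad, forces in N, time in s.
With the tool pointing down it reaches from about 400 to 850 mm from the base axis. Payload 6.9 kg.
Tool frame: the origin (TCP) lies on the centre line of the jaws, within the pads' length; the fingertips stand 14 mm ahead of it and the grasp point (between the pads) lies 5 mm behind it; z points along the fingers, y is the line along which they close (so a half turn about z gives the same grasp; the last joint's range is limited). The gripper opens to 85 mm and grips with 20 to 120 N. Pads are 22 mm wide; open, the fingers measure 114 mm over their backs; the gripper's body (76 mm by 85 mm) begins 54 mm behind the grasp point. The pads swing forward as they close: fully open they stand 13 mm farther back than shut.
Start: joints at [-1.054, 0.507, -0.238, 1.5, 0.126, 1.149, -0.155], TCP at [250.179, 572.732, 245.275] pointing down, gripper open.
Joint ranges: [-3.08, 3.08], [-0.24, 2.05], [-1.43, 1.35], [0, 2.5], [-1.52, 4.66], [0.17, 1.96], [-2.89, 2.89]. Speed limits (rad/s): [2.39, 2.39, 3.14, 3.14, 3.14, 3.14, 3.14].

INTERFACE

Orientations are given as a unit quaternion [x, y, z, w].
In Python, from bench import bot gives the robot as it stands.
- The arm moves only by the tool play_rows, never from a script. Its argument "deltas" is one flat list of numbers, 6 for each row, row after row: the shift along the world's x, y, z in mm, then the turn, a rotation vector about the world's x, y, z in degrees. In form: [x, y, z, ax, ay, az, x, y, z, ax, ay, az, ...]. A call has 1 to 20 rows; each row is the pose to reach, as a shift and turn from the pose commanded when the call began; what a row does not reach only later rows make up. A row lasts 1/12 s, in which the tool goes at most 41.7 mm and 7.16 degrees, less where a joint would pass 70% of its speed; a pose out of reach is approached as far as the arm can. A call with a gripper value outside its range is refused whole. "jaw" is the finger opening in mm, from 0 to 85.4, set as the call begins (left out, the last holds). The fingers move at their own pace and stop on an object; the grip force is fixed at half the most. Time passes only in rows, so rows that repeat a pose let the fingers close. It gives the time, the measured TCP pose, the force, the opening and the grip force at its end, in the units of the state.
- bot.read_state(): the state, without advancing time (a new reading comes with each control period).
- bot.snapshot(name): name is "scene" or "side" or "wrist"; returns a dict with "image" (400x640x3 uint8, red, green, blue), "fovy" (degrees; the focal length in pixels is half the picture's height over the tangent of half this angle, whatever the lens; pixels are square), "cx", "cy" (the principal point, pixels), "rvec" (rotation vector, rad) and "tvec" (3), from world to camera coordinates, as OpenCV has them. Camera axes: x right, y down, z forward; pixel columns grow to the right and rows downward; lengths in mm; the calibration is good to about 2 mm. A picture is of the moment at which its call begins. There is no depth.
- bot.hand_in(): hands the job in; it is judged then, once.
Trained networks look in a picture, given as the dict that the camera call returned (one of the last four; its "shot" number tells which), for a name from the list of things; names that differ only in an ending like _2 or _b are one class to them, and where a whole thing is asked for, a point or a joint stands for the part that bears it (a point fixed in the world has none). Each returns a list of dicts, best first, with "conf" (0 to 1); they miss things now and then, are a little off and sometimes report something else, mostly with a low value. They report only what shows in the picture. A call takes as long as a camera call.
- bot.look_for(target, picture): "position" ([x, y, z] in mm, in world coordinates, good to about 4 mm: the middle of the surface that is visible of it).
- bot.regions_of(target, picture): "region" (400x640 bool, what is visible of it).
- bot.pinpoint(target, picture): "position" ([x, y, z] in mm, in world coordinates, good to about 4 mm: a listed point, or the origin of a listed thing).
The state is a dict: "time_s": time; "joint_pos": joint angles; "joint_vel": joint speeds; "effort": joint torques, N m; "ee_pos": TCP position; "tool_rot": TCP orientation; "contact_force": force on the tool from outside, world axes, zero at the start; "torque": the same for the moment, N m; "grip_width": finger opening in mm; "gripper_force": force on a finger pad.
Only numpy, scipy, OpenCV 4.12 (cv2) and the standard library are available. Lean on these libraries where they do the work, as an engineer would, in place of code of your own. Each camera call takes 0.05 s, during which the arm holds its last target. There are 200 camera calls.

TASK

Make the bench nut sorter ready for refilling: turn its isolator handle clockwise until you feel it come up against its stop, then turn the lid latch handle clockwise, off the lid and all the way round to its own stop. The two are interlocked, so the latch frees only when the isolator is fully home. Turn gently, without forcing either handle against the stops or the interlock bolt, let go of both at the end and leave the things lying around alone.

Things in the scene. Friction and masses are not known exactly. Their poses are not given: they have to be found in the camera images.
- isolator_grip (a point): Grip point of the isolator handle, on the sorter's +y side: upright black bar 13 mm thick, 56 mm long plus a narrow 9 mm nose at its -x end, 36 mm high, on a notched steel disc 64 mm across. The point is on the turning axis, 12 mm below the bar's top; discs, pins and tongue all lie 23 mm or more below it. x along the bar, z up.
- isolator (a joint): Isolator angle (rad), clockwise from above; starts at 0 to 0.06. Friction 0.12 N m, stays where left. A lug on its disc meets a sprung pin 38 mm from the axis. The disc is clamped differently on each machine: the stop comes anywhere from 0.8 to 1.46 and must be felt (beyond contact about 0.1 N m per 0.01 rad); left farther than about 0.1 short of it the latch stays locked.
- latch_grip (a point): Grip point of the lid latch handle, on the sorter's -y side: upright black bar 13 mm thick, 46 mm long, 35 mm high, on a steel disc 64 mm across with a flat tongue, 14 mm wide, that reaches 80 mm from the axis over the lid's keeper. The point is on the turning axis, 12 mm below the bar's top; x along the bar towards the tongue, z up.
- latch (a joint): Latch angle (rad), clockwise from above; 0 with the tongue over the keeper, at its stop from 1.25 on: sprung pin met at about 1.35, 45 mm from the axis. Friction 0.08 N m, stays where left. While locked it gives about 0.12, then presses on the bolt (0.3 N m = roughly 15 N); when free it needs under 0.2 N m all the way.
- sorter: The sorter: grey base 260 x 280 x 60 mm fixed to the bench, flat deck at 60 mm; origin at bench level midway between the two handles' axes. Its y axis runs from the latch to the isolator; behind the handles (+x, from 62 mm) a clear hopper of nuts, 100 mm high in all.
- bolt: The interlock bolt: a brass bar, 10 mm wide, 70 mm long, with round noses, sliding 5 mm on the deck along the sorter's y between the two discs. It locks the latch unless the isolator's notch faces it. Origin at deck level midway between the axes. It must bear no more than 15 N.
- isolator_stop: Steel stop pin of the isolator, 8 mm diameter, 14 mm high, on the deck on the sorter's +y side, on a spring that gives along the sorter's +x, 8 N per mm; origin at its foot. It must bear no more than 18 N.
- latch_stop: Steel stop pin of the latch, 8 mm diameter, 17 mm high, on the deck on the sorter's -y side, on a spring that gives along the sorter's -x, 8 N per mm; origin at its foot. It must bear no more than 18 N.
- tray: Bystander: black open parts tray 90 x 120 x 35 mm; origin under its centre.
- jar: Bystander: glass jar 54 mm diameter, 75 mm high; origin under its centre.
- screwdriver: Bystander: screwdriver lying on the bench.
- hexnut: Bystander: large steel nut 32 mm across, 14 mm high.

How it is judged:
By the outcome, as a careful person would: the job done as asked, in the order asked, and still so for the second after the job is handed in, with the robot touching nothing.
It also fails if it takes over 72 s, if anything falls off the work surface, if the arm or the gripper's body presses on something with over 40 N, if the wrist force passes 120 N, or if a joint passes its speed limit or range.

## Working session

There is one attempt and no reset: what is moved stays moved. The work goes in short steps, Python scripts to look and compute and a tool call to move; the robot and the scene stay as the last step left them, time stands still between calls to the robot, and variables do not carry over. Pictures are saved under pics/ and viewed, at most 10 in all, crops included, and the job is handed in when it is done.

Besides the shell and the picture viewer there is one more tool, called after "Emit:" as name(argument=value, ...) on one line, values as JSON. play_rows: Moves the arm, as the interface text tells. Its arguments: {"type":"object","properties":{"deltas":{"type":"array"},"jaw":{"type":"number"}},"required":["deltas"]}

```bash
mkdir -p pics
cat > h.py <<'E'
from bench import bot
import numpy as np, cv2
from scipy.spatial.transform import Rotation as R
def st():
    s=bot.read_state()
    r=R.from_quat(s['tool_rot']).as_matrix()
    print('t',s['time_s'],'p',np.round(s['ee_pos'],1),'z',np.round(r[:,2],3),'yang',round(np.degrees(np.arctan2(r[1,1],r[0,1])),2),'F',np.round(s['contact_force'],1),'T',np.round(s['torque'],3),'w',s['grip_width'],'g',s['gripper_force'],'q',np.round(s['joint_pos'],2))
E
python3 - <<'E'
from h import *
st()
for c in ['scene','side']:
    p=bot.snapshot(c); cv2.imwrite(f'pics/{c}0.png',p['image'][:,:,::-1])
    for n in ['isolator_grip','latch_grip','sorter','bolt','isolator_stop','latch_stop','tray','jar','screwdriver','hexnut']:
        print(c,n,[(np.round(d['position'],1),round(d['conf'],2)) for d in bot.pinpoint(n,p)[:2]])
E
```

```text
t 0.0 p [250.  572.3 244.4] z [-0.001 -0.002 -1.   ] yang 66.41 F [ 0.4  0.2 -0.2] T [-0.015  0.033  0.026] w 85.37760154452363 g 0.0 q [-1.05  0.51 -0.24  1.5   0.13  1.15 -0.15]
scene isolator_grip [(array([507.3,  65.7,  95.9]), 0.91), (array([534.5,   9.3,  -3.2]), 0.63)]
scene latch_grip [(array([567.3, -56.5, 100.6]), 0.72)]
scene sorter [(array([534.2,   8.7,  -6.7]), 0.62)]
scene bolt [(array([535.7,   6.3,  57.7]), 0.72)]
scene isolator_stop []
scene latch_stop [(array([577.3, -93.4,  63.5]), 0.61)]
scene tray [(array([509.3, 243.2,   4.8]), 0.72)]
scene jar [(array([ 730.5, -132. ,   -0.8]), 0.82)]
scene screwdriver [(array([ 597.4, -186.2,   -0.8]), 0.6)]
scene hexnut [(array([373.9, 145.4,  -1.2]), 0.72)]
side isolator_grip [(array([503.9,  63.2, 105. ]), 0.62)]
side latch_grip [(array([562.5, -53.6, 101.3]), 0.62)]
side sorter [(array([532.5,   1.2,  -3.1]), 0.73)]
side bolt [(array([504.6,  62.6, 105.4]), 0.61), (array([534.7,   4.6,  56.6]), 0.57)]
side isolator_stop []
side latch_stop [(array([582.3, -92.8,  62.9]), 0.5), (array([372. , 146.4,   1. ]), 0.45)]
side tray [(array([503.9, 246.3,   1. ]), 0.62)]
side jar [(array([ 7.325e+02, -1.312e+02,  4.000e-01]), 0.64)]
side screwdriver [(array([ 599.2, -191.9,   -5.3]), 0.6)]
side hexnut [(array([373.9, 148.7,   4.2]), 0.67), (array([579. , -95.5,  59.1]), 0.23)]
```

View pics/scene0.png

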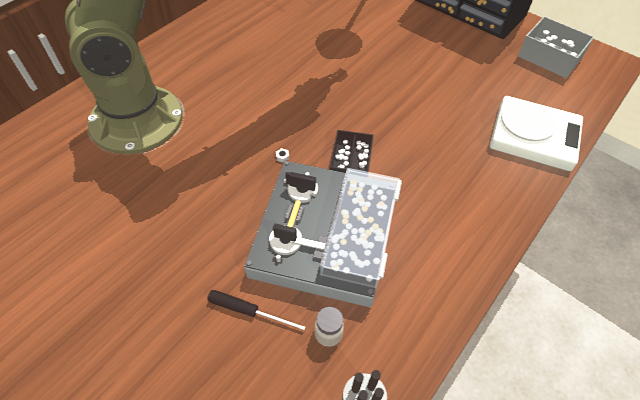

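View pics/side0.png

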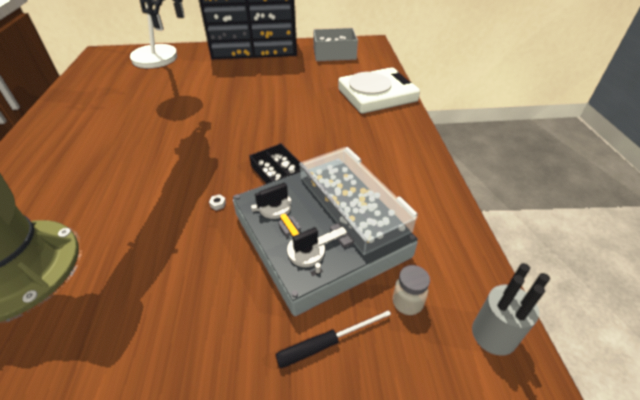

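The scene shows the sorter yawed about 26°. The isolator bar is at (300,182), the latch bar at (285,233) with its tongue to the right, and the latch stop pin at (278,258). The side view agrees. I'll move above the isolator for a closer look.

Emit:
play_rows(deltas=[20, -40, 0, 0, 0, 4, 45, -90, 0, 0, 0, 9, 70, -140, 0, 0, 0, 14, 95, -190, 0, 0, 0, 19, 120, -240, 0, 0, 0, 24, 145, -290, 0, 0, 0, 29, 170, -340, 0, 0, 0, 34, 195, -390, 0, 0, 0, 39, 215, -430, 0, 0, 0, 44, 235, -470, 0, 0, 0, 48, 250, -500, 0, 0, 0, 50, 255, -508, 0, 0, 0, 50, 255, -508, 0, 0, 0, 50, 255, -508, 0, 0, 0, 50, 255, -508, 0, 0, 0, 50, 255, -508, 0, 0, 0, 50], jaw=50)

```text
time_s: 2.43
ee_pos: [505.7, 63.0, 245.1]
tool_rot: [-0.226, 0.974, -0.0, -0.0]
contact_force: [-0.4, 1.0, 0.7]
grip_width: 49.6
gripper_force: 0.0
```

Run:
```python
from h import *
st()
p=bot.snapshot('wrist'); cv2.imwrite('pics/w1.png',p['image'][:,:,::-1])
for n in ['isolator_grip','latch_grip','sorter','bolt','isolator_stop','latch_stop']:
    print(n,[(np.round(d['position'],1),round(d['conf'],2)) for d in bot.pinpoint(n,p)[:2]])
K=200/np.tan(np.radians(p['fovy']/2));print(K,p['cx'],p['cy'],list(p['rvec']),list(p['tvec']))
```

```text
t 2.4333 p [505.7  63.  245.1] z [-0. -0. -1.] yang 116.18 F [-0.4  1.   0.7] T [-0.009 -0.005 -0.025] w 49.61182540042251 g 0.0 q [ 0.05  0.33 -0.3   1.8   0.11  1.03  1.73]
isolator_grip [(array([511.2,  63. ,  95.9]), 0.91)]
latch_grip [(array([560. , -54.2,  98.9]), 0.87)]
sorter [(array([5.347e+02, 2.000e-01, 2.800e+00]), 0.55)]
bolt [(array([531.6,   8.6,  59.6]), 0.81), (array([506.6, 246.5,   1.1]), 0.65)]
isolator_stop [(array([ 600.5, -191.9,    3.2]), 0.56), (array([490.4,  96.4,  56.3]), 0.49)]
latch_stop [(array([509. ,  63. ,  95.2]), 0.65), (array([579. , -90.7,  58.5]), 0.55)]
306.19026543335264 325.6762122835897 203.72060356286826 [np.float64(-1.5675593938942536), np.float64(-2.5160986904144393), np.float64(-0.37182302565773084)] [np.float64(165.7052733129017), np.float64(-497.9354464452865), np.float64(240.5069465233906)]
```

View pics/w1.png

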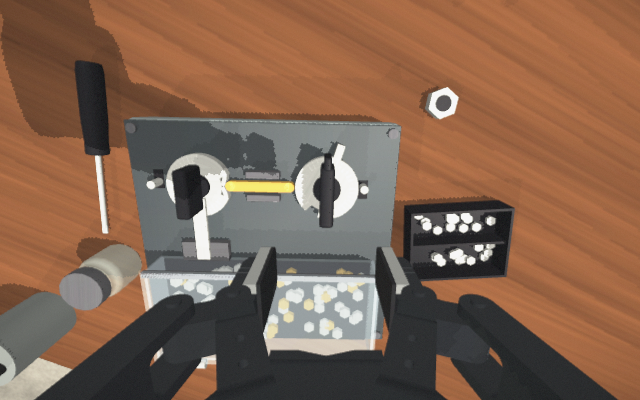

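The wrist view shows the isolator disc at about (326,187) with its bar upright at column 327, the latch disc at about (199,184), the bolt between them at (262,187), and the stop pins at (364,190) and (152,184). Next I'll compute centres and yaw.

Run:
```python
from h import *
import itertools
p=bot.snapshot('wrist')
K=200/np.tan(np.radians(p['fovy']/2)); Rm=cv2.Rodrigues(np.array(p['rvec']))[0]; t=np.array(p['tvec'])
def w(u,v,z):
    d=Rm.T@np.array([(u-p['cx'])/K,(v-p['cy'])/K,1]); c=-Rm.T@t
    return c+d*(z-c[2])/d[2]
print('cam',-Rm.T@t)
for n,a in dict(isoDisc=(326,187,68),latDisc=(199,184,68),boltL=(227,186,66),boltR=(296,187,66),edgeL=(126,120,60),edgeR=(400,126,60),hopL=(143,273,100),hopR=(378,277,100),barT=(328,155,108),barB=(326,226,108)).items(): print(n,np.round(w(*a),1))
# bar masks: dark region
for n in ['isolator_grip','latch_grip']:
    r=bot.regions_of(n,p)
    if r:
        m=r[0]['region']; ys,xs=np.nonzero(m); print(n,r[0]['conf'],xs.min(),xs.max(),ys.min(),ys.max(),xs.mean(),ys.mean())
cv2.imwrite('pics/w1c.png',cv2.resize(p['image'][110:260,120:420,::-1],None,fx=2.6,fy=2.6,interpolation=cv2.INTER_CUBIC))
```

```text
cam [438.06220221  32.97849829 374.2414972 ]
isoDisc [504.5  66.8  68. ]
latDisc [559.8 -51.1  68. ]
boltL [549.7 -25.   66. ]
boltR [518.8  39.2  66. ]
edgeL [ 533.6 -139.9   60. ]
edgeR [417.5 105.7  60. ]
hopL [658.9 -61.5 100. ]
hopR [557.7 151.9 100. ]
barT [469.6  51.2 108. ]
barB [529.2  79.  108. ]
isolator_grip 0.64 292 354 143 226 324.2131651799446 185.23500461396495
latch_grip 0.63 163 226 151 258 195.17276004119464 191.75643666323379
```

View pics/w1c.png

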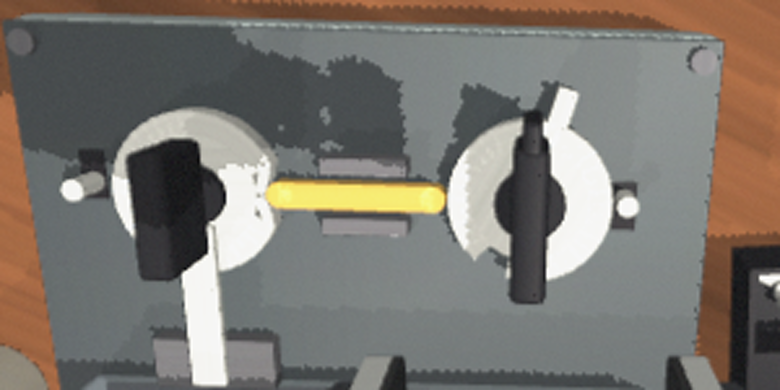

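Emit:
play_rows(deltas=[0, 0, -30, 0, 0, -1, 0, 0, -60, 0, 0, -1, 0, 0, -90, 0, 0, -1, 0, 0, -110, 0, 0, -1, 0, 0, -130, 0, 0, -1, 0, 0, -140, 0, 0, -1, 0, 0, -148, 0, 0, -1, 0, 0, -148, 0, 0, -1, 0, 0, -148, 0, 0, -1, 0, 0, -148, 0, 0, -1])

```text
time_s: 3.77
ee_pos: [505.9, 64.9, 98.3]
tool_rot: [-0.22, 0.976, -0.0, 0.001]
contact_force: [-0.2, -0.1, 0.4]
grip_width: 49.8
gripper_force: 0.0
```

Run:
```python
from h import *
st(); p=bot.snapshot('wrist'); st(); cv2.imwrite('pics/w2.png',p['image'][:,:,::-1])
```

```text
t 3.7667 p [505.9  64.9  98.3] z [ 0.002  0.    -1.   ] yang 115.41 F [-0.2 -0.1  0.4] T [0.012 0.02  0.   ] w 49.75590550890365 g 0.0 q [-0.    0.51 -0.25  1.99  0.2   0.66  1.63]
t 3.8167 p [505.9  64.9  98.3] z [ 0.002  0.    -1.   ] yang 115.4 F [-0.2 -0.1  0.1] T [-0.01  -0.01  -0.003] w 50.127893624797565 g 0.0 q [-0.    0.51 -0.25  1.99  0.2   0.66  1.63]
```

View pics/w2.png

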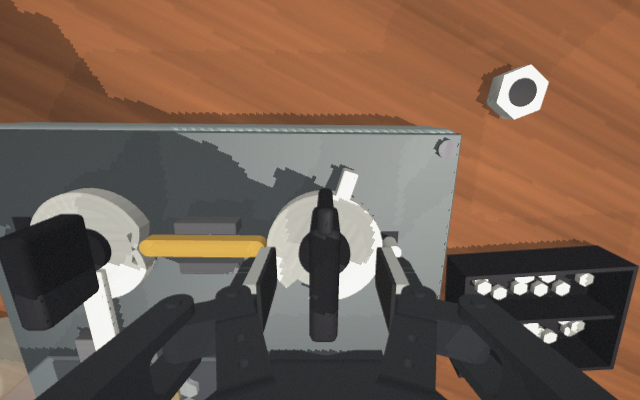

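The bar at column 323 sits centred between the fingers, and the fingers clear the disc and pin. Closing.

Emit:
play_rows(deltas=[0, 0, 0, 0, 0, 0, 0, 0, 0, 0, 0, 0, 0, 0, 0, 0, 0, 0, 0, 0, 0, 0, 0, 0, 0, 0, 0, 0, 0, 0, 0, 0, 0, 0, 0, 0, 0, 0, 0, 0, 0, 0, 0, 0, 0, 0, 0, 0], jaw=8)

```text
time_s: 4.48
ee_pos: [505.8, 64.0, 98.0]
tool_rot: [-0.219, 0.976, -0.001, 0.001]
contact_force: [1.1, -2.3, 5.1]
grip_width: 11.8
gripper_force: 58.7
```

```bash
python3 -c "
from h import *
st()"
```

```text
t 4.4833 p [505.8  64.   98. ] z [ 0.001 -0.001 -1.   ] yang 115.35 F [ 1.1 -2.3  5.1] T [-0.515  0.012 -0.003] w 11.796180735244258 g 58.68646323680878 q [-0.    0.51 -0.25  1.99  0.2   0.66  1.63]
```

Emit:
play_rows(deltas=[0, 0, 0, 0, 0, -2, 0, 0, 0, 0, 0, -5, 0, 0, 0, 0, 0, -8, 0, 0, 0, 0, 0, -11, 0, 0, 0, 0, 0, -14, 0, 0, 0, 0, 0, -17, 0, 0, 0, 0, 0, -20, 0, 0, 0, 0, 0, -23, 0, 0, 0, 0, 0, -26, 0, 0, 0, 0, 0, -29, 0, 0, 0, 0, 0, -32, 0, 0, 0, 0, 0, -34, 0, 0, 0, 0, 0, -36, 0, 0, 0, 0, 0, -38, 0, 0, 0, 0, 0, -39, 0, 0, 0, 0, 0, -40, 0, 0, 0, 0, 0, -40, 0, 0, 0, 0, 0, -40])

```text
time_s: 5.98
ee_pos: [505.8, 64.4, 98.0]
tool_rot: [0.127, 0.992, -0.0, 0.001]
contact_force: [0.0, -0.7, 5.2]
grip_width: 11.8
gripper_force: 58.8
```

Run:
```python
from h import *
st(); p=bot.snapshot('wrist'); st(); cv2.imwrite('pics/w3.png',p['image'][:,:,::-1])
```

```text
t 5.9833 p [505.8  64.4  98. ] z [ 0.002 -0.    -1.   ] yang 75.37 F [ 0.  -0.7  5.2] T [-0.308  0.036 -0.061] w 11.834483379630466 g 58.80016028881073 q [-0.14  0.51 -0.05  1.99  0.04  0.64  1.1 ]
t 6.0333 p [505.8  64.4  97.9] z [ 0.002 -0.    -1.   ] yang 75.37 F [-0.4 -2.4  5.4] T [-0.274 -0.032 -0.057] w 11.872143650236206 g 58.796029686927795 q [-0.14  0.51 -0.05  1.99  0.04  0.64  1.1 ]
```

View pics/w3.png

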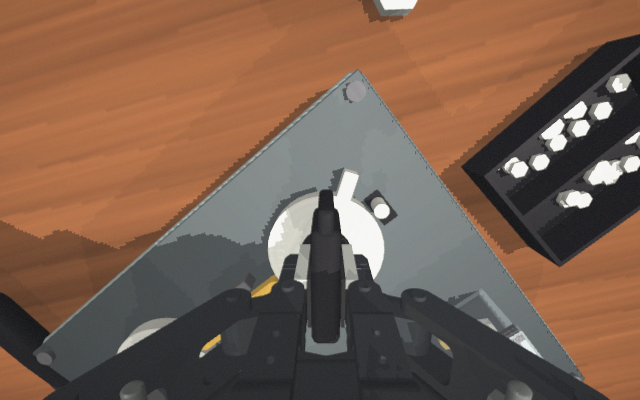

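The lug at (347,183) still has roughly 20–27° to go to the pin at (380,208). Continuing in smaller steps.

Emit:
play_rows(deltas=[0, 0, 0, 0, 0, -1.5, 0, 0, 0, 0, 0, -3, 0, 0, 0, 0, 0, -4.5, 0, 0, 0, 0, 0, -6, 0, 0, 0, 0, 0, -7.5, 0, 0, 0, 0, 0, -9, 0, 0, 0, 0, 0, -10, 0, 0, 0, 0, 0, -11, 0, 0, 0, 0, 0, -12, 0, 0, 0, 0, 0, -13, 0, 0, 0, 0, 0, -14])

```text
time_s: 6.95
ee_pos: [505.9, 64.6, 98.0]
tool_rot: [0.247, 0.969, 0.0, 0.001]
contact_force: [-0.0, -1.0, 5.5]
grip_width: 12.2
gripper_force: 58.7
```

```bash
python3 -c "
from h import *
st()"
```

```text
t 6.95 p [505.9  64.6  98. ] z [ 0.002 -0.    -1.   ] yang 61.36 F [-0.  -1.   5.5] T [-0.279 -0.013  0.119] w 12.156707200715896 g 58.72935712337494 q [-0.19  0.51  0.03  1.99 -0.02  0.64  0.92]
```

Emit:
play_rows(deltas=[0, 0, 0, 0, 0, -0.5, 0, 0, 0, 0, 0, -1, 0, 0, 0, 0, 0, -1.5])

```text
time_s: 7.2
ee_pos: [505.9, 64.6, 98.0]
tool_rot: [0.26, 0.966, 0.0, 0.001]
contact_force: [-0.2, -1.5, 5.8]
grip_width: 11.7
gripper_force: 58.7
```

```bash
python3 -c "
from h import *
st()"
```

```text
t 7.2 p [505.9  64.6  98. ] z [ 0.002 -0.    -1.   ] yang 59.89 F [-0.2 -1.5  5.8] T [-0.241 -0.049  0.116] w 11.671224199415603 g 58.72523903846741 q [-0.2   0.51  0.03  1.99 -0.03  0.64  0.9 ]
```

Emit:
play_rows(deltas=[0, 0, 0, 0, 0, -0.5, 0, 0, 0, 0, 0, -1, 0, 0, 0, 0, 0, -1.5, 0, 0, 0, 0, 0, -2])

```text
time_s: 7.53
ee_pos: [505.9, 64.6, 98.0]
tool_rot: [0.277, 0.961, 0.0, 0.001]
contact_force: [1.5, -1.1, 5.4]
grip_width: 12.0
gripper_force: 58.7
```

```bash
python3 -c "
from h import *
st()"
```

```text
t 7.5333 p [505.9  64.6  98. ] z [ 0.002  0.    -1.   ] yang 57.89 F [ 1.5 -1.1  5.4] T [-0.175 -0.044  0.133] w 11.966140030463436 g 58.724650740623474 q [-0.21  0.51  0.04  1.99 -0.04  0.64  0.87]
```

Emit:
play_rows(deltas=[0, 0, 0, 0, 0, -0.5, 0, 0, 0, 0, 0, -1, 0, 0, 0, 0, 0, -1.5, 0, 0, 0, 0, 0, -2])

```text
time_s: 7.87
ee_pos: [505.9, 64.6, 97.9]
tool_rot: [0.293, 0.956, 0.0, 0.001]
contact_force: [0.3, -0.9, 4.6]
grip_width: 12.1
gripper_force: 58.7
```

```bash
python3 -c "
from h import *
st()"
```

```text
t 7.8667 p [505.9  64.6  97.9] z [ 0.002  0.    -1.   ] yang 55.89 F [ 0.3 -0.9  4.6] T [-0.247 -0.088  0.127] w 12.074389474984587 g 58.71917724609375 q [-0.21  0.51  0.05  1.99 -0.04  0.64  0.85]
```

Emit:
play_rows(deltas=[0, 0, 0, 0, 0, -0.5, 0, 0, 0, 0, 0, -1, 0, 0, 0, 0, 0, -1.5, 0, 0, 0, 0, 0, -2])

```text
time_s: 8.2
ee_pos: [505.9, 64.6, 98.0]
tool_rot: [0.31, 0.951, 0.0, 0.001]
contact_force: [0.4, -1.7, 5.0]
grip_width: 11.6
gripper_force: 58.7
```

```bash
python3 -c "
from h import *
st()"
```

```text
t 8.2 p [505.9  64.6  98. ] z [ 0.002  0.    -1.   ] yang 53.89 F [ 0.4 -1.7  5. ] T [-0.235 -0.093  0.113] w 11.645357645944433 g 58.71392369270325 q [-0.22  0.51  0.07  1.99 -0.05  0.64  0.82]
```

Emit:
play_rows(deltas=[0, 0, 0, 0, 0, -0.5, 0, 0, 0, 0, 0, -1, 0, 0, 0, 0, 0, -1.5, 0, 0, 0, 0, 0, -2])

```text
time_s: 8.53
ee_pos: [505.9, 64.6, 97.9]
tool_rot: [0.326, 0.945, 0.0, 0.001]
contact_force: [-0.8, -1.6, 5.3]
grip_width: 12.2
gripper_force: 58.8
```

```bash
python3 -c "
from h import *
st()"
```

```text
t 8.5333 p [505.9  64.6  97.9] z [ 0.002 -0.    -1.   ] yang 51.92 F [-0.8 -1.6  5.3] T [-0.281 -0.095  0.363] w 12.1638627102261 g 58.80917966365814 q [-0.23  0.51  0.08  1.99 -0.06  0.64  0.79]
```

Contact felt (torque rose from 0.12 to 0.36 N m at about 63°). Letting go and moving to above the latch.

Emit:
play_rows(deltas=[0, 0, 0, 0, 0, 0, 0, 0, 0, 0, 0, 0, 0, 0, 0, 0, 0, 0, 0, 0, 0, 0, 0, 0, 0, 0, 0, 0, 0, 0], jaw=40)

```text
time_s: 8.95
ee_pos: [505.1, 64.8, 97.2]
tool_rot: [0.326, 0.945, -0.0, -0.0]
contact_force: [-0.3, -0.3, 0.4]
grip_width: 40.2
gripper_force: 0.0
```

Emit:
play_rows(deltas=[0, 0, 15, 0, 0, 0, 0, 0, 40, 0, 0, 0, 0, 0, 65, 0, 0, 0, 5, -10, 85, 0, 0, 5, 14, -30, 90, 0, 0, 12, 24, -51, 90, 0, 0, 19, 33, -71, 90, 0, 0, 26, 43, -92, 90, 0, 0, 33, 51, -110, 90, 0, 0, 40, 55.5, -119.5, 90, 0, 0, 47, 55.5, -119.5, 90, 0, 0, 54, 55.5, -119.5, 90, 0, 0, 60, 55.5, -119.5, 90, 0, 0, 63.3, 55.5, -119.5, 90, 0, 0, 63.3, 55.5, -119.5, 90, 0, 0, 63.3, 55.5, -119.5, 90, 0, 0, 63.3], jaw=50)

```text
time_s: 10.28
ee_pos: [560.6, -54.8, 187.2]
tool_rot: [-0.217, 0.976, 0.0, -0.0]
contact_force: [1.1, -0.0, 0.0]
grip_width: 50.3
gripper_force: 0.0
```

Run:
```python
from h import *
st(); p=bot.snapshot('wrist'); cv2.imwrite('pics/w4.png',p['image'][:,:,::-1])
for n in ['latch_grip','isolator_grip']:
    print(n,[(np.round(d['position'],1),round(d['conf'],2)) for d in bot.pinpoint(n,p)[:2]])
```

```text
t 10.2833 p [560.6 -54.8 187.2] z [-0. -0. -1.] yang 115.08 F [ 1.1 -0.   0. ] T [-0.018 -0.021 -0.019] w 50.25207673464354 g 0.0 q [ 0.18  0.46 -0.19  1.75  0.1   0.94  1.96]
latch_grip [(array([560. , -50.7,  97.7]), 0.59), (array([373.3, 146.6,   0.6]), 0.51)]
isolator_grip [(array([507. ,  64.7,  94.9]), 0.6)]
```

View pics/w4.png

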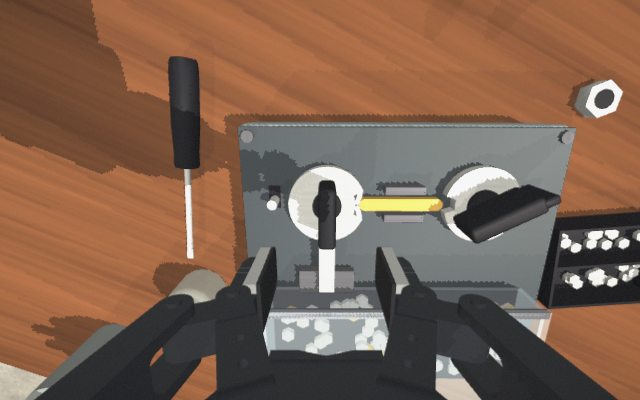

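Bar, tongue and fingers line up (bar at column 327, between fingers at 265 and 390). Descending and gripping.

Emit:
play_rows(deltas=[0, 0, -25, 0, 0, 0, 0, 0, -50, 0, 0, 0, 0, 0, -70, 0, 0, 0, 0, 0, -82, 0, 0, 0, 0, 0, -90, 0, 0, 0, 0, 0, -90, 0, 0, 0, 0, 0, -90, 0, 0, 0])

```text
time_s: 11.02
ee_pos: [560.8, -54.6, 97.4]
tool_rot: [-0.218, 0.976, -0.0, -0.0]
contact_force: [0.2, -0.1, 0.2]
grip_width: 50.0
gripper_force: 0.0
```

Emit:
play_rows(deltas=[0, 0, 0, 0, 0, 0, 0, 0, 0, 0, 0, 0, 0, 0, 0, 0, 0, 0, 0, 0, 0, 0, 0, 0, 0, 0, 0, 0, 0, 0, 0, 0, 0, 0, 0, 0, 0, 0, 0, 0, 0, 0, 0, 0, 0, 0, 0, 0], jaw=8)

```text
time_s: 11.68
ee_pos: [560.8, -54.0, 98.3]
tool_rot: [-0.218, 0.976, 0.0, 0.001]
contact_force: [-1.9, 1.5, 5.1]
grip_width: 12.2
gripper_force: 58.9
```

```bash
python3 -c "
from h import *
st()"
```

```text
t 11.6833 p [560.8 -54.   98.3] z [ 0.001  0.001 -1.   ] yang 115.23 F [-1.9  1.5  5.1] T [ 0.392  0.43  -0.095] w 12.192509920245826 g 58.880378007888794 q [ 0.16  0.57 -0.17  1.85  0.14  0.73  1.93]
```

Emit:
play_rows(deltas=[0, 0, 0, 0, 0, -1, 0, 0, 0, 0, 0, -2, 0, 0, 0, 0, 0, -3, 0, 0, 0, 0, 0, -4, 0, 0, 0, 0, 0, -5, 0, 0, 0, 0, 0, -6, 0, 0, 0, 0, 0, -7])

```text
time_s: 12.27
ee_pos: [560.8, -54.0, 98.4]
tool_rot: [-0.158, 0.987, 0.0, 0.001]
contact_force: [-2.9, 2.3, 4.8]
grip_width: 12.0
gripper_force: 58.9
```

```bash
python3 -c "
from h import *
st()"
```

```text
t 12.2667 p [560.8 -54.   98.4] z [ 0.001  0.001 -1.   ] yang 108.21 F [-2.9  2.3  4.8] T [0.335 0.413 0.127] w 11.960936359261275 g 58.939876556396484 q [ 0.14  0.57 -0.14  1.85  0.11  0.72  1.83]
```

Emit:
play_rows(deltas=[0, 0, 0, 0, 0, -0.7, 0, 0, 0, 0, 0, -1.4, 0, 0, 0, 0, 0, -2])

```text
time_s: 12.52
ee_pos: [560.8, -54.0, 98.4]
tool_rot: [-0.141, 0.99, 0.0, 0.001]
contact_force: [-2.2, 2.7, 5.6]
grip_width: 12.0
gripper_force: 58.9
```

```bash
python3 -c "
from h import *
st()"
```

```text
t 12.5167 p [560.8 -54.   98.4] z [ 0.001  0.001 -1.   ] yang 106.22 F [-2.2  2.7  5.6] T [0.395 0.43  0.116] w 11.972431455945252 g 58.92473101615906 q [ 0.13  0.57 -0.13  1.85  0.1   0.72  1.81]
```

Emit:
play_rows(deltas=[0, 0, 0, 0, 0, -0.7, 0, 0, 0, 0, 0, -1.4, 0, 0, 0, 0, 0, -2, 0, 0, 0, 0, 0, -2.5])

```text
time_s: 12.85
ee_pos: [560.8, -54.0, 98.4]
tool_rot: [-0.119, 0.993, 0.0, 0.001]
contact_force: [-2.0, 1.8, 6.2]
grip_width: 11.6
gripper_force: 58.9
```

```bash
python3 -c "
from h import *
st()"
```

```text
t 12.85 p [560.8 -54.   98.4] z [ 0.001  0.001 -1.   ] yang 103.72 F [-2.   1.8  6.2] T [0.38  0.436 0.076] w 11.631118024392391 g 58.94558072090149 q [ 0.13  0.57 -0.11  1.85  0.09  0.72  1.77]
```

Emit:
play_rows(deltas=[0, 0, 0, 0, 0, -1, 0, 0, 0, 0, 0, -2, 0, 0, 0, 0, 0, -3, 0, 0, 0, 0, 0, -4])

```text
time_s: 13.18
ee_pos: [560.8, -54.0, 98.4]
tool_rot: [-0.085, 0.996, 0.0, 0.001]
contact_force: [-1.8, 2.8, 6.3]
grip_width: 12.1
gripper_force: 59.0
```

```bash
python3 -c "
from h import *
st()"
```

```text
t 13.1833 p [560.8 -54.   98.4] z [ 0.001  0.001 -1.   ] yang 99.71 F [-1.8  2.8  6.3] T [0.316 0.466 0.156] w 12.076431577546746 g 58.951987624168396 q [ 0.11  0.57 -0.09  1.85  0.07  0.72  1.72]
```

Emit:
play_rows(deltas=[0, 0, 0, 0, 0, -1, 0, 0, 0, 0, 0, -2, 0, 0, 0, 0, 0, -3, 0, 0, 0, 0, 0, -4, 0, 0, 0, 0, 0, -5])

```text
time_s: 13.6
ee_pos: [560.8, -53.9, 98.4]
tool_rot: [-0.041, 0.999, 0.0, 0.0]
contact_force: [-2.2, 2.8, 5.7]
grip_width: 12.3
gripper_force: 59.0
```

```bash
python3 -c "
from h import *
st()"
```

```text
t 13.6 p [560.8 -53.9  98.4] z [ 0.001  0.001 -1.   ] yang 94.72 F [-2.2  2.8  5.7] T [0.32  0.436 0.061] w 12.327194035871175 g 58.952524065971375 q [ 0.1   0.57 -0.07  1.85  0.05  0.72  1.65]
```

Free. Turning on to about 70°, short of the pin.

Emit:
play_rows(deltas=[0, 0, 0, 0, 0, -2, 0, 0, 0, 0, 0, -5, 0, 0, 0, 0, 0, -8, 0, 0, 0, 0, 0, -11, 0, 0, 0, 0, 0, -14, 0, 0, 0, 0, 0, -17, 0, 0, 0, 0, 0, -20, 0, 0, 0, 0, 0, -23, 0, 0, 0, 0, 0, -26, 0, 0, 0, 0, 0, -29, 0, 0, 0, 0, 0, -32, 0, 0, 0, 0, 0, -35, 0, 0, 0, 0, 0, -38, 0, 0, 0, 0, 0, -41, 0, 0, 0, 0, 0, -44, 0, 0, 0, 0, 0, -46, 0, 0, 0, 0, 0, -48, 0, 0, 0, 0, 0, -49, 0, 0, 0, 0, 0, -50, 0, 0, 0, 0, 0, -51])

```text
time_s: 15.27
ee_pos: [560.8, -53.6, 98.4]
tool_rot: [0.393, 0.92, 0.001, 0.0]
contact_force: [-2.4, 3.5, 6.3]
grip_width: 12.1
gripper_force: 59.0
```

```bash
python3 -c "
from h import *
st()"
```

```text
t 15.2667 p [560.8 -53.6  98.4] z [ 0.001  0.001 -1.   ] yang 43.73 F [-2.4  3.5  6.3] T [0.412 0.514 0.056] w 12.115907389405512 g 59.02488112449646 q [-0.07  0.58  0.2   1.86 -0.16  0.72  0.98]
```

Emit:
play_rows(deltas=[0, 0, 0, 0, 0, -0.5, 0, 0, 0, 0, 0, -1, 0, 0, 0, 0, 0, -1.5, 0, 0, 0, 0, 0, -2])

```text
time_s: 15.6
ee_pos: [560.8, -53.6, 98.4]
tool_rot: [0.409, 0.913, 0.001, 0.0]
contact_force: [-2.5, 2.8, 6.2]
grip_width: 12.3
gripper_force: 59.0
```

```bash
python3 -c "
from h import *
st()"
```

```text
t 15.6 p [560.8 -53.6  98.4] z [ 0.001  0.001 -1.   ] yang 41.75 F [-2.5  2.8  6.2] T [0.505 0.506 0.102] w 12.26425647527418 g 59.00279223918915 q [-0.08  0.58  0.21  1.86 -0.17  0.72  0.95]
```

Emit:
play_rows(deltas=[0, 0, 0, 0, 0, -0.5, 0, 0, 0, 0, 0, -1, 0, 0, 0, 0, 0, -1.5, 0, 0, 0, 0, 0, -2])

```text
time_s: 15.93
ee_pos: [560.9, -53.6, 98.4]
tool_rot: [0.425, 0.905, 0.001, 0.0]
contact_force: [-1.1, 2.9, 6.8]
grip_width: 11.9
gripper_force: 59.0
```

```bash
python3 -c "
from h import *
st()"
```

```text
t 15.9333 p [560.9 -53.6  98.4] z [ 0.001  0.001 -1.   ] yang 39.75 F [-1.1  2.9  6.8] T [0.5   0.505 0.06 ] w 11.932855565289294 g 59.01401102542877 q [-0.09  0.58  0.22  1.86 -0.18  0.72  0.92]
```

Emit:
play_rows(deltas=[0, 0, 0, 0, 0, -0.5, 0, 0, 0, 0, 0, -1, 0, 0, 0, 0, 0, -1.5])

```text
time_s: 16.18
ee_pos: [560.9, -53.6, 98.4]
tool_rot: [0.436, 0.9, 0.001, 0.0]
contact_force: [-1.3, 2.7, 5.8]
grip_width: 11.8
gripper_force: 59.0
```

```bash
python3 -c "
from h import *
st()"
```

```text
t 16.1833 p [560.9 -53.6  98.4] z [ 0.001  0.001 -1.   ] yang 38.25 F [-1.3  2.7  5.8] T [0.446 0.508 0.076] w 11.815665051423847 g 59.02984321117401 q [-0.09  0.58  0.22  1.86 -0.19  0.72  0.9 ]
```

Emit:
play_rows(deltas=[0, 0, 0, 0, 0, -0.5, 0, 0, 0, 0, 0, -1, 0, 0, 0, 0, 0, -1.5])

```text
time_s: 16.43
ee_pos: [560.9, -53.6, 98.4]
tool_rot: [0.448, 0.894, 0.001, 0.0]
contact_force: [-1.3, 3.2, 5.4]
grip_width: 12.0
gripper_force: 59.1
```

```bash
python3 -c "
from h import *
st()"
```

```text
t 16.4333 p [560.9 -53.6  98.4] z [ 0.001  0.001 -1.   ] yang 36.76 F [-1.3  3.2  5.4] T [0.433 0.506 0.188] w 12.042895946045768 g 59.07887578010559 q [-0.1   0.58  0.23  1.86 -0.19  0.73  0.88]
```

Contact with the latch pin (0.07 → 0.19 N m at 78.5°). Releasing and retreating.

Emit:
play_rows(deltas=[0, 0, 0, 0, 0, 0, 0, 0, 0, 0, 0, 0, 0, 0, 0, 0, 0, 0, 0, 0, 0, 0, 0, 0, 0, 0, 0, 0, 0, 0], jaw=40)

```text
time_s: 16.85
ee_pos: [560.7, -54.9, 97.3]
tool_rot: [0.449, 0.894, -0.0, 0.0]
contact_force: [-0.1, 0.0, -0.8]
grip_width: 39.7
gripper_force: 0.0
```

Emit:
play_rows(deltas=[0, 0, 10, 0, 0, 0, 0, 0, 30, 0, 0, 0, 0, 0, 60, 0, 0, 0, 0, 0, 90, 0, 0, 0, 0, 0, 120, 0, 0, 0, -20, 0, 150, 0, 0, 0, -40, 0, 160, 0, 0, 0, -60, 0, 160, 0, 0, 0, -60, 0, 160, 0, 0, 0, -60, 0, 160, 0, 0, 0])

```text
time_s: 17.68
ee_pos: [500.2, -54.9, 258.4]
tool_rot: [0.449, 0.894, 0.0, 0.001]
contact_force: [0.3, -0.0, -0.3]
grip_width: 40.0
gripper_force: 0.0
```

Run:
```python
from h import *
st(); p=bot.snapshot('wrist'); cv2.imwrite('pics/w5.png',p['image'][:,:,::-1])
```

```text
t 17.6833 p [500.2 -54.9 258.4] z [ 0.001  0.    -1.   ] yang 36.69 F [ 0.3 -0.  -0.3] T [-0.023 -0.078 -0.026] w 39.971042592420545 g 0.0 q [-0.16  0.31  0.29  1.8  -0.1   1.04  0.82]
```

View pics/w5.png

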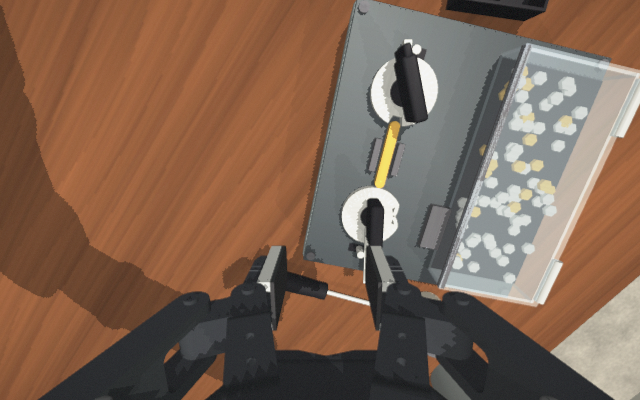

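The view shows the isolator lug against its pin at (412,47), the bolt shifted into the isolator's notch at (393,128), and the latch tongue swung off the keeper to its pin at (360,255). Everything else is undisturbed.

```bash
python3 -c "
from bench import bot
print(bot.hand_in())"
```

```text
the job is handed in; nothing more can be done
None
```

The isolator is on its stop (felt at about 63°) and the latch is off the lid and on its own stop (felt at about 78°). Neither was forced, both are released, and the job was handed in at about 18 s.

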